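# Make up the two pickling kits

### The job

Make up the two pickling kits in the bamboo trays, one thing in the middle of each section. The three-section tray is for cucumbers: the tall narrow jar upright in its small section, the funnel on its mouth in its large section, and the yellow scoop lying flat along its long narrow section; the two-section tray is for cabbage: the squat jar upright in the smaller section and the stoneware weight, knob up, in the larger one. Set the jars and the weight down without dropping them or knocking them over, and leave the saucer, the mug and the salt box where they stand.

Things in the scene. Friction and masses are not known exactly. Their poses are not given: they have to be found in the camera images.
- tall_jar: tall narrow closed glass jar, upright: 50 mm diameter, 85 mm high, full of pale brown seed, steel screw lid (48 mm diameter) on the top 14 mm. About 160 g. Origin at the centre of its underside, z up its axis.
- squat_jar: squat closed glass jar, upright: 64 mm diameter, 62 mm high, full of dark brown seed, steel screw lid (62 mm diameter) on the top 14 mm. About 180 g. Origin at the centre of its underside, z up its axis.
- funnel: steel funnel standing on its mouth, stem up: rim 85 mm diameter, cone narrowing to 24 mm diameter at 40 mm height, then a stem tapering to 17 mm diameter at its top, 85 mm high; take it by the stem. About 90 g. Origin at the centre of the mouth on the table, z up along the stem.
- scoop: yellow plastic scoop lying flat, 120 mm long: bowl 52 long, 42 wide, 34 high at +x; level handle at -x, 15 mm wide, 8 thick, its middle 30 mm above the underside, from the bowl (x = +7) to a round end 18 across at x = -60 mm. About 35 g, balanced near x = +16 mm; take it by the handle near x = -8 mm. Origin midway along it on its underside, x towards the bowl, z up.
- weight: brown-grey stoneware fermenting weight: a disc 88 mm diameter, 18 mm thick, with a knob 26 mm diameter on its centre that reaches from the disc up to 46 mm height. About 300 g. Origin at the centre of its underside, z up; take it by the knob.
- tray3: fixed three-section bamboo tray, 177 (x) by 192 mm (y), floor 5 mm thick, walls 4 thick, tops 14 mm above the table. Origin at its centre on the table, z up. Long narrow section 60 by 184 mm (y), centre x = +54.5, y = 0 mm; small section 105 by 75 mm (y), centre x = -32, y = +54.5 mm; large section 105 by 105 mm, centre x = -32, y = -39.5 mm.
- tray2: two-section bamboo tray, fixed, 113 mm (x) by 202 mm (y), floor and walls as the other tray. Origin at the centre of its underside on the table, z up. Smaller section 105 by 85 mm (y), centred at x = 0, y = +54.5 mm; larger section 105 by 105 mm, centred at x = 0, y = -44.5 mm.
- saucer: white ceramic saucer, 110 mm diameter, 17 mm high, not to be moved. Origin at the centre of its underside.
- mug: pale enamel mug, 72 mm diameter, 68 mm high, handle at its +y, not to be moved. Origin at the centre of its underside.
- salt_box: round wooden salt box with a knobbed lid, 72 mm diameter, 66 mm high, not to be moved. Origin at the centre of its underside.

How it is judged:
By the outcome, as a careful person would: the job done as asked, in the order asked, and still so for the second after the job is handed in, with the robot touching nothing.
It also fails if it takes over 144 s, if anything falls off the work surface, if the arm or the gripper's body presses on something with over 40 N, if the wrist force passes 120 N, or if a joint passes its speed limit or range.

### The arm

A 6-joint arm with a two-finger parallel gripper is mounted at the origin on the work surface. World frame = base frame: x ahead of the robot, y to its left, z up, the work surface at z = 0. Lengths are in m, angles in rad, forces in N, time in s.
With the tool pointing down it reaches from about 0.35 to 0.975 m from the base axis. Payload 4.9 kg.
Tool frame: the origin (TCP) lies midway between the tips of the shut fingers; the grasp point (between the pads) lies 19 mm behind it; z points along the fingers, y is the line along which they close (so a half turn about z gives the same grasp; the last joint's range is limited). The gripper opens to 85 mm and grips with 20 to 120 N. Pads are 22 mm wide; open, the fingers measure 114 mm over their backs; the gripper's body (76 mm by 85 mm) begins 54 mm behind the grasp point. The pads swing forward as they close: fully open they stand 13 mm farther back than shut.
Start: joints at [1.082, 0.053, 1.613, -0, 1.476, -0.119], TCP at [0.226, 0.583, 0.231] pointing down, gripper open.
Joint ranges: [-3.01, 3.01], [-1.01, 2.22], [0.06, 2.58], [-1.02, 4.17], [0.09, 2.62], [-3.14, 3.14]. Speed limits (rad/s): [2.57, 2.57, 3.14, 3.14, 3.14, 3.14].

### API

Orientations are given as a rotation vector (axis times angle).
In Python, from station import telemetry, optics, ctrl gives the robot as it stands.
- The arm moves only by the shell command python3 -m pendant 'ROWS' [FORCE]. ROWS is JSON, one flat list of numbers, 7 for each row, row after row: the turn, a rotation vector about the tool's x, y, z as a fraction of full scale, then the shift along the tool's x, y, z as a fraction of full scale, then the opening, from 0 (shut) to 1 (fully open). In form: [ax, ay, az, tx, ty, tz, fingers, ax, ay, az, tx, ty, tz, fingers, ...]. A call has 1 to 12 rows; each row is the pose to reach, as a shift and turn from the pose commanded when the call began, along the tool's axes at that moment; what a row does not reach only later rows make up. Full scale, the value 1, is 300 mm for a shift and 30 degrees for a turn. A row lasts 1/8 s, in which the tool goes at most 62.5 mm and 10.7 degrees, less where a joint would pass 70% of its speed; a pose out of reach is approached as far as the arm can. A call with a number of a shift or a turn outside -1 to 1 is refused whole. A call with a gripper value outside its range is refused whole. The fingers move at their own pace and stop on an object; FORCE is the grip in N (left out, the last holds). Time passes only in rows, so rows that repeat a pose let the fingers close. It gives the time, the measured TCP pose, the force, the opening and the grip force at its end, in the units of the state.
- telemetry.get_obs(): the state, without advancing time (a new reading comes with each control period).
- optics.get_image(name): name is "scene" or "top"; returns a dict with "image" (480x640x3 uint8, red, green, blue), "depth" (480x640 float32, m along the optical axis (not along the pixel's ray), 0 where there is no reading), "fx", "fy", "cx", "cy" (pixels), "rvec" (rotation vector, rad) and "tvec" (3), from world to camera coordinates, as OpenCV has them. Camera axes: x right, y down, z forward; pixel columns grow to the right and rows downward; lengths in m; the calibration is good to about 2 mm. A picture is of the moment at which its call begins.
- ctrl.finish_job(): hands the job in; it is judged then, once.
The state is a dict: "t": time; "q": joint angles; "dq": joint speeds; "effort": joint torques, N m; "tool_pos": TCP position; "tool_rot": TCP orientation; "contact_force": force on the tool from outside, world axes, zero at the start; "wrist_torque": the same for the moment, N m; "opening": finger opening in m; "grip_force": force on a finger pad.
Only numpy, scipy, OpenCV 4.12 (cv2) and the standard library are available. Lean on these libraries where they do the work, as an engineer would, in place of code of your own. Each camera call takes 0.05 s, during which the arm holds its last target. There are 200 camera calls.

## Working session

There is one attempt and no reset: what is moved stays moved. The work goes in short steps, Python scripts to look and compute and a shell command to move; the robot and the scene stay as the last step left them, time stands still between calls to the robot, and variables do not carry over. Pictures are saved under pics/ and viewed, at most 14 in all, crops included, and the job is handed in when it is done.

```bash
mkdir -p pics; ls
python3 - <<'E'
from station import telemetry, optics, ctrl
import cv2
print(telemetry.get_obs())
for n in ("top","scene"):
    d=optics.get_image(n); print(n,d["fx"],d["cx"],d["cy"],d["rvec"],d["tvec"])
    cv2.imwrite(f"pics/{n}0.png",d["image"][:,:,::-1])
E
```

```text
pics
{'t': 0.0, 'q': array([ 1.08197895e+00,  5.33481859e-02,  1.61430040e+00, -6.34018715e-08,
        1.47597239e+00, -1.18990698e-01]), 'dq': array([-1.80084126e-03,  1.84949593e-04, -1.08659504e-04,  2.06927679e-04,
        1.61120282e-03,  3.72365643e-05]), 'effort': array([-1.94888678e-03, -3.93687665e+01, -3.70172918e+01, -2.06074205e-04,
        7.02439065e-03,  3.12659074e-05]), 'tool_pos': array([0.22561055, 0.58219642, 0.23006456]), 'tool_rot': array([-5.77505604e-01, -3.08743737e+00,  3.03951516e-03]), 'contact_force': array([-0.17043895, -0.75744439,  0.1486178 ]), 'wrist_torque': array([ 0.00289198, -0.00191224,  0.00206497]), 'grip_force': 0.0, 'opening': 0.08554059506405688}
top 530.1002437972036 320.96386483697114 245.58407765546295 [ 2.19381438 -2.1643814   0.13895386] [-0.01697625  0.56066256  1.26032142]
scene 483.6117574114346 318.9180949230094 239.29272693630867 [ 1.24330086  2.45792805 -0.75958507] [ 0.31415117 -0.3461858   1.34677012]
```

View pics/top0.png

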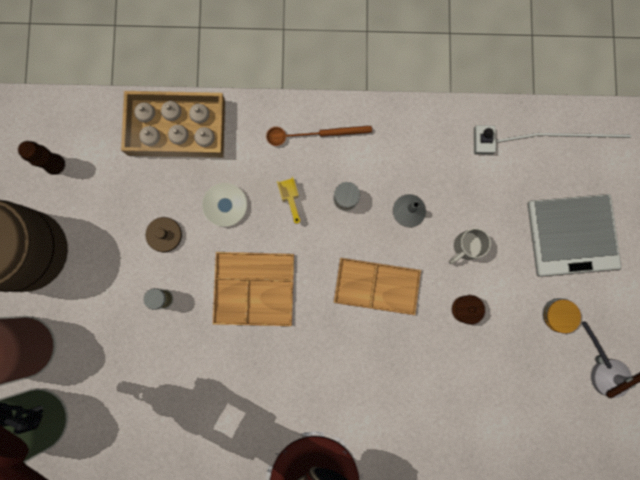

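View pics/scene0.png

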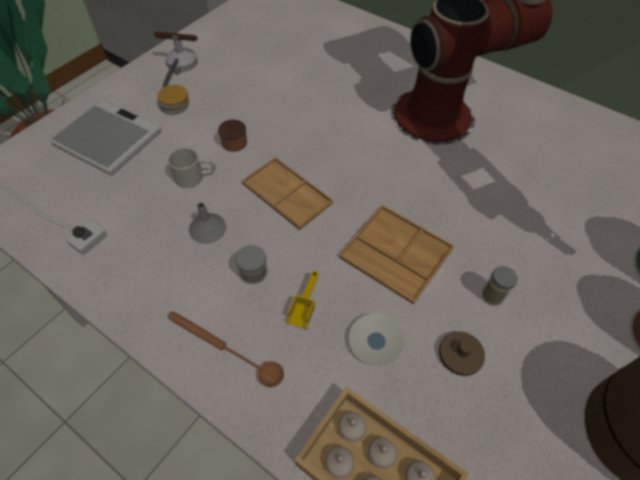

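The top view has the world x pointing up and y to the left. It shows the tall jar (157,299), weight (163,235), scoop (290,200), squat jar (347,196), funnel (408,210), tray3 (254,289) and tray2 (378,287). The saucer, mug and salt box are at (225,205), (472,246) and (468,310). I'll take an enlarged crop and depth-based measurements.

```bash
cat > h.py <<'E'
import numpy as np, cv2
from station import telemetry, optics
from scipy.spatial.transform import Rotation as R
def cloud(n="top"):
    d=optics.get_image(n); z=d["depth"]; v,u=np.mgrid[:480,:640]
    P=np.stack([(u-d["cx"])/d["fx"]*z,(v-d["cy"])/d["fy"]*z,z],-1)
    Rm=R.from_rotvec(d["rvec"]).as_matrix()
    W=(P-d["tvec"])@Rm; W[z==0]=np.nan
    return d,W
def pix(d,u,v,h):
    "pixel to world at height h"
    Rm=R.from_rotvec(d["rvec"]).as_matrix(); c=-Rm.T@d["tvec"]
    r=Rm.T@np.array([(u-d["cx"])/d["fx"],(v-d["cy"])/d["fy"],1])
    return c+r*(h-c[2])/r[2]
def top(W,u0,u1,v0,v1,lo,hi):
    S=W[v0:v1,u0:u1]; m=(S[...,2]>lo)&(S[...,2]<hi); p=S[m]
    return len(p),np.r_[(p[:,:2].min(0)+p[:,:2].max(0))/2,np.median(p,0)].round(4)
E
python3 - <<'E'
from h import *
d,W=cloud()
print("table z",np.nanmedian(W[340:370,200:400,2]))
B=dict(tall=(140,180,282,315,.075,.1),weight_knob=(140,190,210,260,.035,.06),weight=(140,190,210,260,.010,.06),squat=(330,365,178,215,.05,.08),
 fun_stem=(390,435,190,230,.07,.1),fun=(390,435,190,230,.006,.03),mug=(445,495,225,270,.055,.08),salt=(448,490,290,330,.03,.08),saucer=(200,252,180,230,.008,.03),scoop=(275,305,175,228,.02,.05))
for k,b in B.items(): print(k,*top(W,*b))
im=d["image"]
hsv=cv2.cvtColor(im,cv2.COLOR_RGB2HSV)
for n,(u0,u1,v0,v1) in dict(tray3=(205,305,245,335),tray2=(328,430,250,322)).items():
    m=cv2.inRange(hsv[v0:v1,u0:u1],(8,90,60),(25,255,255)); ys,xs=np.nonzero(m)
    c,s,a=cv2.minAreaRect(np.c_[xs+u0,ys+v0].astype(np.float32)); bx=cv2.boxPoints((c,s,a))
    print(n,c,s,a,pix(d,*c,.014).round(4),[pix(d,*q,.014)[:2].round(3).tolist() for q in bx])
m=cv2.inRange(hsv[170:230,270:310],(20,120,90),(35,255,255)); ys,xs=np.nonzero(m)
p=np.array([pix(d,x+270,y+170,.032)[:2] for x,y in zip(xs,ys)]); c=p.mean(0); w,V=np.linalg.eigh(np.cov(p.T)); ax=V[:,1]
t=(p-c)@ax; print("scoop",c,ax,t.min(),t.max())
cv2.imwrite("pics/c1.png",cv2.resize(im[170:335,200:440][:,:,::-1],None,fx=3.3,fy=3.3,interpolation=cv2.INTER_CUBIC))
E
```

```text
table z -0.0017807882802453282
tall 374 [0.4278 0.3744 0.4287 0.3735 0.0829]
weight_knob 93 [0.5852 0.3787 0.5845 0.3783 0.0442]
weight 987 [0.5853 0.3785 0.5834 0.3763 0.0164]
squat 537 [ 0.6831 -0.0674  0.6824 -0.0674  0.0604]
fun_stem 53 [ 0.6562 -0.2287  0.6552 -0.2269  0.0826]
fun 566 [ 0.6561 -0.229   0.6493 -0.2208  0.0158]
mug 225 [ 0.5653 -0.3686  0.5641 -0.3664  0.0638]
salt 741 [ 0.411  -0.3657  0.4119 -0.3627  0.05  ]
saucer 926 [0.6617 0.2323 0.664  0.2342 0.0121]
scoop 242 [0.6698 0.0727 0.6613 0.0605 0.0321]
tray3 (253.1029815673828, 288.7945861816406) (79.1083755493164, 72.33321380615234) 1.5911402702331543 [0.4543 0.1541 0.014 ] [[0.369, 0.25], [0.544, 0.25], [0.541, 0.057], [0.366, 0.059]]
tray2 (377.3583679199219, 286.1705017089844) (82.56705474853516, 45.54113006591797) 8.746162414550781 [ 0.4646 -0.1491  0.014 ] [[0.424, -0.041], [0.534, -0.057], [0.506, -0.258], [0.396, -0.241]]
scoop [0.6823373  0.06885263] [-0.95907169 -0.28316338] -0.041541006610123506 0.06828423676113017
```

View pics/c1.png

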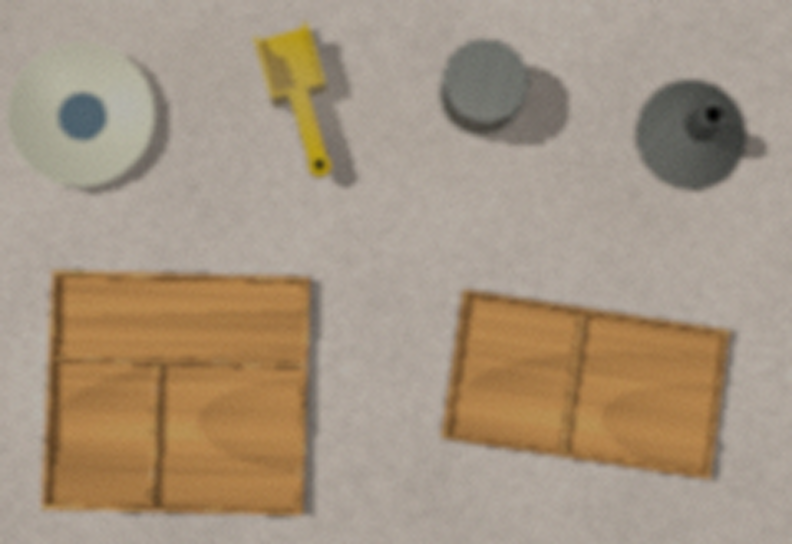

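The crop shows tray3's long section at the top and its small section at lower left, with corners (52,272), (313,280), (305,513) and (45,508). Tray2's smaller section is on the left, with corners (465,292), (733,330), (713,477) and (445,437). The scoop bowl is at (293,65) and its handle ends at (320,176). Next I'll compute the targets and the first move.

```bash
cat >> h.py <<'E'
def go(x,y,z,yaw=None):
    "fractions for a move of the TCP to x,y,z with tool y at yaw deg"
    o=telemetry.get_obs(); Rt=R.from_rotvec(o["tool_rot"]).as_matrix()
    s=Rt.T@(np.array([x,y,z])-o["tool_pos"])/.3
    a=np.degrees(np.arctan2(Rt[1,1],Rt[0,1])); dz=0 if yaw is None else -(((yaw-a)+180)%360-180)/30
    print("shift",s.round(4),"az",round(dz,3),"yaw now",round(a,1),"pos",o["tool_pos"].round(4),"t",round(o["t"],2))
E
python3 - <<'E'
from h import *
d=optics.get_image("top")
def tray(cs,secs):
    w=np.array([pix(d,u/3.3+200,v/3.3+170,.013)[:2] for u,v in cs]) # TL,TR,BR,BL
    c=w.mean(0); xa=(w[0]+w[1]-w[2]-w[3])/2; ya=(w[0]+w[3]-w[1]-w[2])/2
    yaw=(np.arctan2(xa[1],xa[0])+np.arctan2(-ya[0],ya[1]))/2
    print("centre",c.round(4),"size",np.linalg.norm(xa).round(3),np.linalg.norm(ya).round(3),"yaw",np.degrees(yaw).round(2))
    for s in secs: print(s,(c+R.from_euler("z",yaw).as_matrix()[:2,:2]@np.array(s)).round(4))
tray([(52,272),(313,280),(305,513),(45,508)],[(.0545,0),(-.032,.0545),(-.032,-.0395)])
tray([(465,292),(733,330),(713,477),(445,437)],[(0,.0545),(0,-.0445)])
e=pix(d,320/3.3+200,176/3.3+170,.030)[:2]; ax=np.array([np.cos(np.radians(16)),np.sin(np.radians(16))])
b=pix(d,283/3.3+200,35/3.3+170,.034)[:2]
print("scoop end",e,"bowl",b,np.linalg.norm(b-e),"grasp",e+.052*ax,"origin",e+.06*ax)
go(.428,.374,.17)
E
```

```text
centre [0.454  0.1515] size 0.173 0.192 yaw -0.54
(0.0545, 0) [0.5085 0.1509]
(-0.032, 0.0545) [0.4225 0.2063]
(-0.032, -0.0395) [0.4217 0.1123]
centre [ 0.4644 -0.1521] size 0.109 0.201 yaw -7.64
(0, 0.0545) [ 0.4716 -0.0981]
(0, -0.0445) [ 0.4585 -0.1962]
scoop end [0.61446795 0.04982416] bowl [0.7191891  0.07897787] 0.10870353401934617 grasp [0.66445356 0.0641573 ] origin [0.67214365 0.0663624 ]
shift [-0.8798 -0.4038  0.2022] az 0 yaw now 68.8 pos [0.2257 0.5824 0.2305] t 0.2
```

```bash
python3 -m pendant '[0,0,0,-0.88,-0.404,0.2,1, 0,0,0,-0.88,-0.404,0.2,1, 0,0,0,-0.88,-0.404,0.2,1, 0,0,0,-0.88,-0.404,0.2,1, 0,0,0,-0.88,-0.404,0.2,1, 0,0,0,-0.88,-0.404,0.2,1, 0,0,0,-0.88,-0.404,0.2,1]' 40
python3 - <<'E'
from h import *
go(.428,.374,.03)
d,W=cloud("scene")
cv2.imwrite("pics/s1.png",cv2.resize(d["image"][200:360,270:560][:,:,::-1],None,fx=2.7,fy=2.7,interpolation=cv2.INTER_CUBIC))
# handle in scene image by colour, deprojected by depth
hsv=cv2.cvtColor(d["image"],cv2.COLOR_RGB2HSV)
m=cv2.inRange(hsv,(20,120,60),(35,255,255))>0; m[:, :270]=0;m[:,340:]=0;m[:255]=0;m[340:]=0
p=W[m]; p=p[p[:,2]>.015]; c=p.mean(0); w,V=np.linalg.eigh(np.cov(p[:,:2].T)); ax=V[:,1]; t=(p[:,:2]-c[:2])@ax
print("scoop",len(p),ax,c[:2]+ax*t.min(),c[:2]+ax*t.max())
E
```

```text
t: 1.08
tool_pos: [0.428, 0.3745, 0.1713]
tool_rot: [-0.578, -3.088, -0.0]
contact_force: [0.1, -0.3, -0.5]
opening: 0.0855
grip_force: 0.0
shift [-0.0007 -0.0017  0.471 ] az 0 yaw now 68.8 pos [0.428  0.3745 0.1713] t 1.07
scoop 414 [-0.95644759 -0.2919041 ] [0.7288188  0.08529243] [0.61723352 0.05123704]
```

View pics/s1.png

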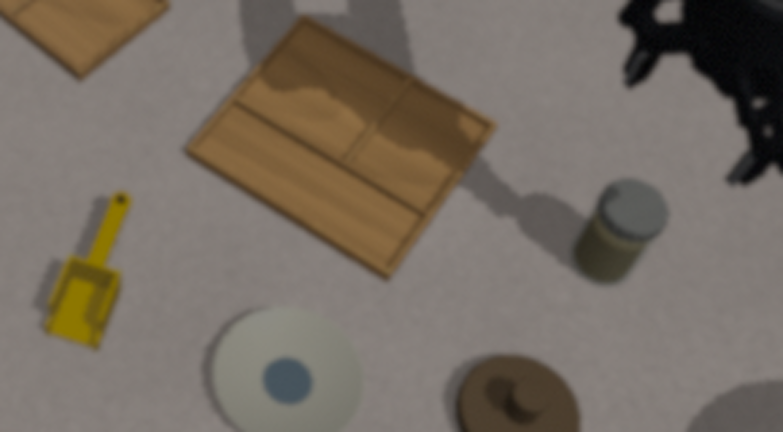

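The scene crop shows the jar (620,230) upright under the gripper, and the scoop handle end at (122,195), which agrees with the top-view pose. I'll descend and grip the jar.

```bash
python3 -m pendant '[0,0,0,0,0,0.15,1, 0,0,0,0,0,0.3,1, 0,0,0,0,0,0.4,1, 0,0,0,0,0,0.47,1, 0,0,0,0,0,0.47,1, 0,0,0,0,0,0.47,0.3, 0,0,0,0,0,0.47,0.3, 0,0,0,0,0,0.47,0.3, 0,0,0,0,0,0.47,0.3, 0,0,0,0,0,0.47,0.3, 0,0,0,0,0,0.47,0.3, 0,0,0,0,0,0.47,0.3]' 40
```

```text
t: 2.62
tool_pos: [0.4293, 0.3753, 0.0323]
tool_rot: [0.577, 3.086, 0.004]
contact_force: [-1.4, -0.1, 6.8]
opening: 0.0488
grip_force: 42.3
```

```bash
python3 -m pendant '[0,0,0,0,0,-0.05,0.3, 0,0,0,0,0,-0.15,0.3, 0,0,0,0,0,-0.25,0.3, 0,0,0,0,0,-0.35,0.3, 0,0,0,0,0,-0.4,0.3, 0,0,0,0,0,-0.4,0.3]'
python3 - <<'E'
from h import *
d,W=cloud()
print(*top(W,135,185,275,320,.12,.23))
go(.4225,.208,.15); go(.4225,.208,.037)
E
```

```text
t: 3.38
tool_pos: [0.4287, 0.3746, 0.1515]
tool_rot: [0.577, 3.086, 0.002]
contact_force: [0.1, 0.4, -3.0]
opening: 0.0488
grip_force: 42.0
222 [0.4283 0.343  0.4351 0.3516 0.1923]
shift [-0.183  -0.5229 -0.    ] az 0 yaw now 68.8 pos [0.428  0.3741 0.15  ] t 3.42
shift [-0.1831 -0.5228  0.3766] az 0 yaw now 68.8 pos [0.428  0.3741 0.15  ] t 3.42
```

```bash
python3 -m pendant '[0,0,0,-0.03,-0.09,0,0.3, 0,0,0,-0.08,-0.22,0,0.3, 0,0,0,-0.13,-0.36,0,0.3, 0,0,0,-0.17,-0.48,0,0.3, 0,0,0,-0.183,-0.523,0,0.3, 0,0,0,-0.183,-0.523,0,0.3, 0,0,0,-0.183,-0.523,0.1,0.3, 0,0,0,-0.183,-0.523,0.2,0.3, 0,0,0,-0.183,-0.523,0.3,0.3, 0,0,0,-0.183,-0.523,0.34,0.3, 0,0,0,-0.183,-0.523,0.36,0.3, 0,0,0,-0.183,-0.523,0.36,0.3]'
python3 - <<'E'
from h import *
d,W=cloud("scene")
cv2.imwrite("pics/s2.png",cv2.resize(d["image"][150:330,320:520][:,:,::-1],None,fx=3,fy=3,interpolation=cv2.INTER_CUBIC))
go(.4225,.208,.037)
E
```

```text
t: 4.92
tool_pos: [0.4232, 0.2086, 0.0428]
tool_rot: [0.577, 3.088, 0.001]
contact_force: [0.5, -0.8, -1.6]
opening: 0.0489
grip_force: 42.2
shift [ 0.0024 -0.0032  0.0209] az 0 yaw now 68.8 pos [0.4235 0.2086 0.0433] t 4.97
```

View pics/s2.png

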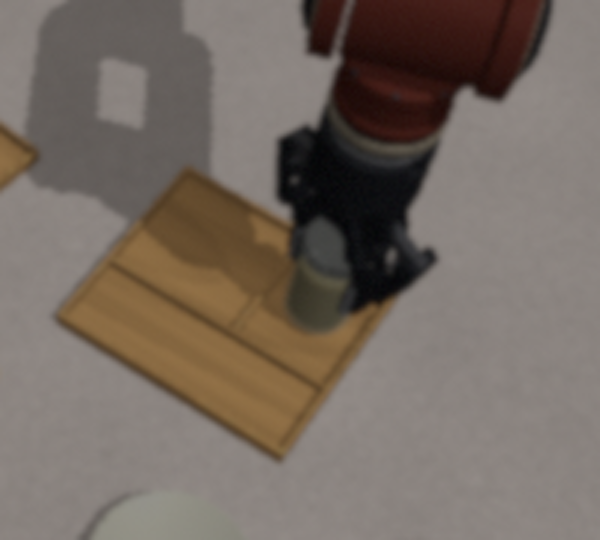

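The scene crop shows the jar (320,300) held upright over the middle of the small section. I'll lower it to contact.

```bash
python3 -m pendant '[0,0,0,0,0,0.006,0.3, 0,0,0,0,0,0.012,0.3, 0,0,0,0,0,0.016,0.3, 0,0,0,0,0,0.019,0.3, 0,0,0,0,0,0.019,0.3, 0,0,0,0,0,0.019,0.3]'
```

```text
t: 5.72
tool_pos: [0.4229, 0.2081, 0.0373]
tool_rot: [-0.577, -3.088, 0.0]
contact_force: [-2.4, -0.9, 5.7]
opening: 0.0488
grip_force: 42.9
```

```bash
python3 -m pendant '[0,0,0,0,0,0,0.6, 0,0,0,0,0,0,0.75, 0,0,0,0,0,0,0.9, 0,0,0,0,0,0,0.9, 0,0,0,0,0,0,0.9, 0,0,0,0,0,0,0.9, 0,0,0,0,0,-0.1,0.9, 0,0,0,0,0,-0.25,0.9, 0,0,0,0,0,-0.4,0.9, 0,0,0,0,0,-0.45,0.9, 0,0,0,0,0,-0.45,0.9]'
python3 - <<'E'
from h import *
go(.656,-.2288,.172); go(.656,-.2288,.042)
E
```

```text
t: 7.1
tool_pos: [0.4232, 0.2083, 0.1722]
tool_rot: [0.577, 3.087, 0.001]
contact_force: [1.4, -0.8, 0.1]
opening: 0.0767
grip_force: 0.0
shift [-1.2503e+00 -1.0779e+00  1.1000e-03] az 0 yaw now 68.8 pos [0.4232 0.2083 0.1722] t 7.1
shift [-1.2497 -1.0784  0.4344] az 0 yaw now 68.8 pos [0.4232 0.2083 0.1722] t 7.1
```

```bash
python3 -m pendant '[0,0,0,-0.625,-0.539,0,0.9, 0,0,0,-0.625,-0.539,0,0.9, 0,0,0,-0.625,-0.539,0,0.9, 0,0,0,-0.625,-0.539,0,0.9, 0,0,0,-0.625,-0.539,0,0.9]'
python3 -m pendant '[0,0,0,-0.625,-0.539,0,0.9, 0,0,0,-0.625,-0.539,0,0.9, 0,0,0,-0.625,-0.539,0,0.9, 0,0,0,-0.625,-0.539,0,0.9, 0,0,0,-0.625,-0.539,0,0.9, 0,0,0,-0.625,-0.539,0,0.9]'
python3 - <<'E'
from h import *
d,W=cloud()
print("tall",*top(W,200,250,275,330,.078,.1)); go(.656,-.2288,.042)
cv2.imwrite("pics/t2.png",cv2.resize(d["image"][180:335,130:440][:,:,::-1],None,fx=2.5,fy=2.5,interpolation=cv2.INTER_CUBIC))
E
```

```text
t: 7.72
tool_pos: [0.5388, -0.0136, 0.1685]
tool_rot: [-0.585, -3.082, 0.001]
contact_force: [-0.8, 1.0, 0.0]
opening: 0.0766
grip_force: 0.0
t: 8.48
tool_pos: [0.6544, -0.2274, 0.1691]
tool_rot: [-0.576, -3.084, -0.003]
contact_force: [-0.1, 0.3, -0.5]
opening: 0.0771
grip_force: 0.0
tall 362 [0.423  0.2088 0.422  0.2076 0.0876]
shift [-0.008  -0.0041  0.4261] az 0 yaw now 68.9 pos [ 0.6545 -0.227   0.1698] t 8.53
```

View pics/t2.png

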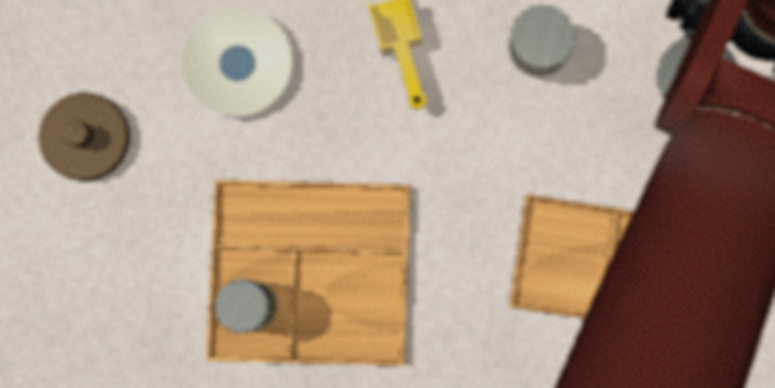

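The crop shows the tall jar (244,306) standing upright in the small section. Funnel next.

```bash
python3 -m pendant '[0,0,0,-0.008,-0.004,0.1,0.6, 0,0,0,-0.008,-0.004,0.2,0.6, 0,0,0,-0.008,-0.004,0.3,0.6, 0,0,0,-0.008,-0.004,0.4,0.6, 0,0,0,-0.008,-0.004,0.42,0.6, 0,0,0,-0.008,-0.004,0.42,0.4, 0,0,0,-0.008,-0.004,0.42,0.25, 0,0,0,-0.008,-0.004,0.42,0.1, 0,0,0,-0.008,-0.004,0.42,0.1, 0,0,0,-0.008,-0.004,0.42,0.1, 0,0,0,-0.008,-0.004,0.42,0.1, 0,0,0,-0.008,-0.004,0.42,0.1]' 30
python3 -c "
from h import *
go(.4217,.1138,.16)"
```

```text
t: 10.02
tool_pos: [0.6584, -0.2311, 0.0477]
tool_rot: [0.577, 3.086, -0.0]
contact_force: [-0.6, 2.0, 5.5]
opening: 0.0205
grip_force: 29.8
shift [ 1.1503  0.7868 -0.377 ] az 0 yaw now 68.8 pos [ 0.6584 -0.2311  0.0477] t 10.03
```

```bash
python3 -m pendant '[0,0,0,0,0,-0.08,0.1, 0,0,0,0,0,-0.22,0.1, 0,0,0,0,0,-0.34,0.1, 0,0,0,0,0,-0.38,0.1, 0,0,0,0.08,0.055,-0.38,0.1, 0,0,0,0.2,0.137,-0.38,0.1, 0,0,0,0.34,0.233,-0.38,0.1, 0,0,0,0.48,0.328,-0.38,0.1, 0,0,0,0.58,0.397,-0.38,0.1]'
python3 -m pendant '[0,0,0,0.14,0.096,0,0.1, 0,0,0,0.28,0.192,0,0.1, 0,0,0,0.4,0.274,0,0.1, 0,0,0,0.5,0.342,0,0.1, 0,0,0,0.56,0.383,0,0.1, 0,0,0,0.57,0.39,0,0.1, 0,0,0,0.57,0.39,0,0.1]'
python3 - <<'E'
from h import *
go(.4217,.1138,.053)
d=optics.get_image("scene")
cv2.imwrite("pics/s3.png",cv2.resize(d["image"][150:330,300:520][:,:,::-1],None,fx=3,fy=3,interpolation=cv2.INTER_CUBIC))
E
```

```text
t: 11.15
tool_pos: [0.536, -0.0553, 0.1584]
tool_rot: [-0.576, -3.086, -0.0]
contact_force: [0.6, -0.7, 0.1]
opening: 0.0205
grip_force: 29.5
t: 12.02
tool_pos: [0.4209, 0.1136, 0.1593]
tool_rot: [-0.577, -3.088, 0.001]
contact_force: [0.3, 0.1, -0.8]
opening: 0.0204
grip_force: 29.5
shift [-0.0023  0.0018  0.3542] az 0 yaw now 68.8 pos [0.4209 0.1136 0.1593] t 12.03
```

View pics/s3.png

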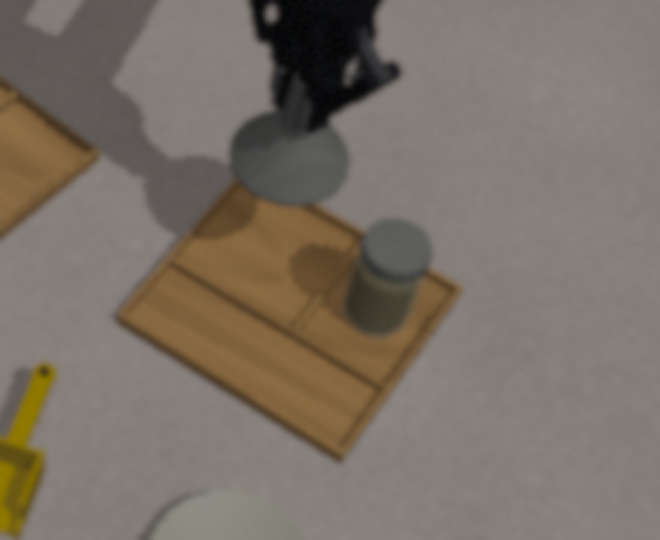

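The funnel (290,155) is held level and clear of the jar (390,275). Lowering it.

```bash
python3 -m pendant '[0,0,0,0,0.002,0.06,0.1, 0,0,0,0,0.002,0.14,0.1, 0,0,0,0,0.002,0.22,0.1, 0,0,0,0,0.002,0.29,0.1, 0,0,0,0,0.002,0.325,0.1, 0,0,0,0,0.002,0.34,0.1, 0,0,0,0,0.002,0.347,0.1, 0,0,0,0,0.002,0.353,0.1, 0,0,0,0,0.002,0.356,0.1, 0,0,0,0,0.002,0.356,0.1]'
```

```text
t: 13.32
tool_pos: [0.4213, 0.1146, 0.0531]
tool_rot: [0.577, 3.088, 0.0]
contact_force: [0.1, -0.3, 0.4]
opening: 0.0204
grip_force: 29.5
```

```bash
python3 -m pendant '[0,0,0,0,0,0.003,0.1, 0,0,0,0,0,0.005,0.1, 0,0,0,0,0,0.005,0.1, 0,0,0,0,0,0.005,0.1]'
python3 -m pendant '[0,0,0,0,0,0,0.3, 0,0,0,0,0,0,0.45, 0,0,0,0,0,0,0.6, 0,0,0,0,0,0,0.6, 0,0,0,0,0,0,0.6, 0,0,0,0,0,-0.1,0.6, 0,0,0,0,0,-0.25,0.6, 0,0,0,0,0,-0.38,0.6, 0,0,0,0,0,-0.4,0.6, 0,0,0,0,0,-0.4,0.6]'
python3 - <<'E'
from h import *
go(.6645,.0655,.15,106)
E
```

```text
t: 13.82
tool_pos: [0.4214, 0.1146, 0.0526]
tool_rot: [-0.577, -3.088, 0.0]
contact_force: [-3.6, -1.0, 7.3]
opening: 0.0203
grip_force: 30.5
t: 15.08
tool_pos: [0.4211, 0.1145, 0.171]
tool_rot: [0.578, 3.088, 0.0]
contact_force: [-0.1, -0.1, -0.7]
opening: 0.0509
grip_force: 0.0
shift [-0.8157  0.141   0.07  ] az -1.24 yaw now 68.8 pos [0.4211 0.1145 0.171 ] t 15.07
```

```bash
python3 -m pendant '[0,0,-0.62,-0.816,0.141,0,0.6, 0,0,-0.62,-0.816,0.141,0,0.6, 0,0,-0.62,-0.816,0.141,0,0.6, 0,0,-0.62,-0.816,0.141,0,0.6, 0,0,-0.62,-0.816,0.141,0,0.6]'
python3 -m pendant '[0,0,-0.64,0,0,0,0.6, 0,0,-0.64,0,0,0,0.6, 0,0,-0.64,0,0,0,0.6, 0,0,-0.64,0,0,0,0.6]'
python3 - <<'E'
from h import *
go(.6645,.0655,.011,106.5)
d,W=cloud("scene")
print("funnel",*top(W,350,450,200,280,.078,.11)); 
cv2.imwrite("pics/s4.png",cv2.resize(d["image"][190:340,280:480][:,:,::-1],None,fx=3,fy=3,interpolation=cv2.INTER_CUBIC))
E
```

```text
t: 15.7
tool_pos: [0.6657, 0.0642, 0.1653]
tool_rot: [-0.074, -3.133, 0.0]
contact_force: [-0.6, 0.0, -0.5]
opening: 0.0514
grip_force: 0.0
t: 16.2
tool_pos: [0.6637, 0.0657, 0.1704]
tool_rot: [0.451, -3.108, -0.0]
contact_force: [-0.4, 0.4, -0.2]
opening: 0.051
grip_force: 0.0
shift [-0.0031 -0.0016  0.5315] az 0.0 yaw now 106.5 pos [0.6637 0.0657 0.1704] t 16.2
funnel 489 [0.4247 0.1705 0.4266 0.2062 0.0896]
```

View pics/s4.png

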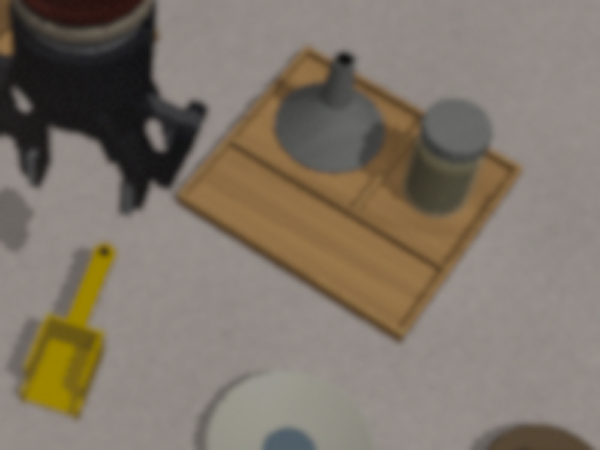

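The funnel (330,125) stands in the large section and the gripper is above the scoop. I'll descend on the handle.

```bash
python3 -m pendant '[0,0,0,-0.003,-0.002,0.15,0.6, 0,0,0,-0.003,-0.002,0.3,0.6, 0,0,0,-0.003,-0.002,0.42,0.6, 0,0,0,-0.003,-0.002,0.5,0.6, 0,0,0,-0.003,-0.002,0.528,0.6, 0,0,0,-0.003,-0.002,0.528,0.4, 0,0,0,-0.003,-0.002,0.528,0.2, 0,0,0,-0.003,-0.002,0.528,0.05, 0,0,0,-0.003,-0.002,0.528,0.05, 0,0,0,-0.003,-0.002,0.528,0.05, 0,0,0,-0.003,-0.002,0.528,0.05, 0,0,0,-0.003,-0.002,0.528,0.05]' 35
python3 - <<'E'
from h import *
d=optics.get_image("scene")
cv2.imwrite("pics/s5.png",cv2.resize(d["image"][220:340,250:370][:,:,::-1],None,fx=4,fy=4,interpolation=cv2.INTER_CUBIC))
E
```

```text
t: 17.75
tool_pos: [0.6669, 0.0651, 0.0148]
tool_rot: [-0.453, 3.106, -0.001]
contact_force: [-1.6, -0.3, 6.5]
opening: 0.0139
grip_force: 36.0
```

View pics/s5.png

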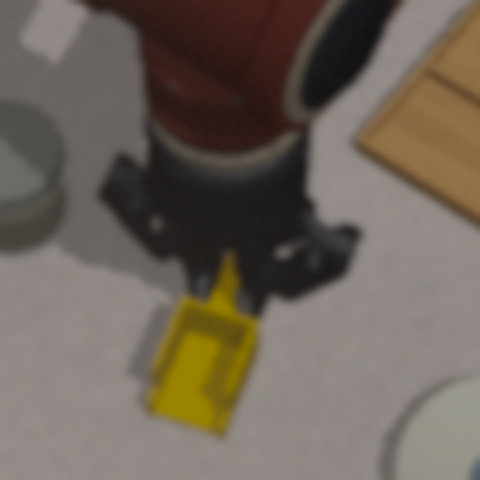

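The scoop handle is gripped close behind the bowl (bowl at 205,365). I'll lift it and turn it through −107°.

```bash
python3 -m pendant '[0,0,0,0,0,-0.1,0.05, 0,0,0,0,0,-0.25,0.05, 0,0,0.2,0,0,-0.4,0.05, 0,0,0.45,0,0,-0.45,0.05, 0,0,0.7,0,0,-0.45,0.05, 0,0,0.9,0,0,-0.45,0.05, 0,0,0.9,0,0,-0.45,0.05]'
python3 -m pendant '[0,0,0.3,0,0,0,0.05, 0,0,0.6,0,0,0,0.05, 0,0,0.9,0,0,0,0.05, 0,0,0.9,0,0,0,0.05]'
python3 -m pendant '[0,0,0.3,0,0,0,0.05, 0,0,0.6,0,0,0,0.05, 0,0,0.9,0,0,0,0.05, 0,0,0.9,0,0,0,0.05]'
python3 -m pendant '[0,0,0.3,0,0,0,0.05, 0,0,0.6,0,0,0,0.05, 0,0,0.87,0,0,0,0.05, 0,0,0.87,0,0,0,0.05, 0,0,0.87,0,0,0,0.05]'
python3 - <<'E'
from h import *
go(.5085,.157,.15,-0.6); d,W=cloud()
m=cv2.inRange(cv2.cvtColor(d["image"],cv2.COLOR_RGB2HSV),(20,120,60),(35,255,255))>0
m[:150]=0;m[330:]=0;m[:,:200]=0;m[:,420:]=0; v,u=np.nonzero(m); print(len(u),u.min(),u.max(),v.min(),v.max())
p=W[m];print(np.nanmin(p,0),np.nanmax(p,0),np.nanmedian(p,0))
E
```

```text
t: 18.68
tool_pos: [0.6655, 0.0651, 0.1476]
tool_rot: [-0.283, -3.128, 0.0]
contact_force: [0.1, -0.2, -0.5]
opening: 0.014
grip_force: 35.2
t: 19.18
tool_pos: [0.6656, 0.0652, 0.1476]
tool_rot: [-1.002, -2.977, 0.0]
contact_force: [-0.3, -0.2, 0.3]
opening: 0.0145
grip_force: 35.2
t: 19.68
tool_pos: [0.6656, 0.0652, 0.1477]
tool_rot: [-1.667, -2.662, 0.0]
contact_force: [0.7, 0.0, -0.1]
opening: 0.0144
grip_force: 35.2
t: 20.3
tool_pos: [0.6657, 0.0652, 0.1479]
tool_rot: [2.226, 2.216, -0.0]
contact_force: [0.1, -0.9, -0.2]
opening: 0.0142
grip_force: 35.2
shift [ 0.3038 -0.5255 -0.0071] az 0.011 yaw now -0.3 pos [0.6657 0.0652 0.1479] t 20.3
204 213 318 150 203
[0.58741932 0.00094388 0.04738095] [0.78876702 0.2564902  0.48568028] [0.66077669 0.03714816 0.13768145]
```

```bash
python3 -m pendant '[0,0,0,0.05,-0.09,0,0.05, 0,0,0,0.13,-0.22,0,0.05, 0,0,0,0.21,-0.36,0,0.05, 0,0,0,0.28,-0.48,0,0.05, 0,0,0,0.304,-0.525,0,0.05, 0,0,0,0.304,-0.525,0,0.05, 0,0,0,0.304,-0.525,0,0.05]'
python3 - <<'E'
from h import *
go(.5085,.157,.02,-0.6); d,W=cloud("scene")
hsv=cv2.cvtColor(d["image"],cv2.COLOR_RGB2HSV); m=cv2.inRange(hsv,(20,120,60),(35,255,255))>0; m[:,:270]=0;m[:,520:]=0;m[:150]=0;m[340:]=0
p=W[m]; p=p[(p[:,2]>.1)&(p[:,2]<.2)]; print(len(p),np.percentile(p,2,axis=0).round(4),np.percentile(p,98,axis=0).round(4))
cv2.imwrite("pics/s6.png",cv2.resize(d["image"][170:330,300:500][:,:,::-1],None,fx=3,fy=3,interpolation=cv2.INTER_CUBIC))
E
```

```text
t: 21.22
tool_pos: [0.5102, 0.1572, 0.1483]
tool_rot: [2.23, 2.211, 0.001]
contact_force: [0.3, 0.1, 0.0]
opening: 0.0141
grip_force: 35.2
shift [-0.0006 -0.006   0.4277] az 0.003 yaw now -0.5 pos [0.5102 0.1572 0.1483] t 21.23
617 [0.4909 0.0957 0.1351] [0.533  0.2076 0.1704]
```

View pics/s6.png

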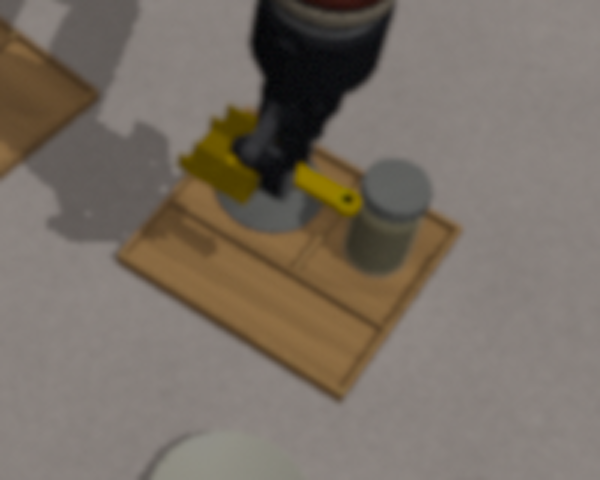

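The scoop is held level along the long section, with its bowl at (225,165), its handle end at (350,200) and its y centre at 0.152. Lowering it.

```bash
python3 -m pendant '[0,0,0,0,-0.006,0.08,0.05, 0,0,0,0,-0.006,0.18,0.05, 0,0,0,0,-0.006,0.28,0.05, 0,0,0,0,-0.006,0.36,0.05, 0,0,0,0,-0.006,0.4,0.05, 0,0,0,0,-0.006,0.415,0.05, 0,0,0,0,-0.006,0.422,0.05, 0,0,0,0,-0.006,0.426,0.05, 0,0,0,0,-0.006,0.428,0.05, 0,0,0,0,-0.006,0.428,0.05]'
```

```text
t: 22.52
tool_pos: [0.5076, 0.1578, 0.02]
tool_rot: [2.23, 2.212, 0.001]
contact_force: [0.2, 0.5, 0.2]
opening: 0.0141
grip_force: 35.3
```

```bash
python3 -m pendant '[0,0,0,0,0,0.003,0.05, 0,0,0,0,0,0.005,0.05, 0,0,0,0,0,0.005,0.05, 0,0,0,0,0,0.005,0.05]'
python3 -m pendant '[0,0,0,0,0,0,0.2, 0,0,0,0,0,0,0.3, 0,0,0,0,0,0,0.4, 0,0,0,0,0,0,0.4, 0,0,0,0,0,0,0.4, 0,0,0,0,0,-0.1,0.4, 0,0,0,0,0,-0.25,0.4, 0,0,0,0,0,-0.4,0.6, 0,0,0,0,0,-0.48,1, 0,0,0,0,0,-0.5,1, 0,0,0,0,0,-0.5,1]'
python3 - <<'E'
from h import *
go(.6832,-.0674,.17,-8)
E
```

```text
t: 23.02
tool_pos: [0.5077, 0.158, 0.0197]
tool_rot: [-2.231, -2.212, -0.001]
contact_force: [-4.8, 0.3, 9.3]
opening: 0.0144
grip_force: 36.3
t: 24.4
tool_pos: [0.5069, 0.1576, 0.1674]
tool_rot: [-2.231, -2.212, 0.001]
contact_force: [-0.2, 0.6, 0.1]
opening: 0.0858
grip_force: 0.0
shift [-0.7451  0.594  -0.0091] az 0.25 yaw now -0.5 pos [0.5069 0.1576 0.1674] t 24.4
```

```bash
python3 -m pendant '[0,0,0.25,-0.745,0.594,0,1, 0,0,0.25,-0.745,0.594,0,1, 0,0,0.25,-0.745,0.594,0,1, 0,0,0.25,-0.745,0.594,0,1, 0,0,0.25,-0.745,0.594,0,1, 0,0,0.25,-0.745,0.594,0,1, 0,0,0.25,-0.745,0.594,0,1, 0,0,0.25,-0.745,0.594,0,1]' 45
python3 - <<'E'
from h import *
go(.6832,-.0674,.009,-8); d,W=cloud()
print("tall",*top(W,200,250,275,330,.078,.1)); print("funnel",*top(W,255,300,285,330,.08,.1)); print("scoop",*top(W,212,300,248,283,.03,.06))
cv2.imwrite("pics/t3.png",cv2.resize(d["image"][165:335,190:440][:,:,::-1],None,fx=3,fy=3,interpolation=cv2.INTER_CUBIC))
E
```

```text
t: 25.4
tool_pos: [0.6826, -0.0661, 0.1672]
tool_rot: [-2.368, -2.062, 0.001]
contact_force: [-0.0, 0.3, -0.3]
opening: 0.0852
grip_force: 0.0
shift [-0.0042  0.0034  0.5272] az 0.003 yaw now -7.9 pos [ 0.6826 -0.0661  0.1672] t 25.4
tall 361 [0.4229 0.2086 0.422  0.2079 0.0878]
funnel 52 [0.4196 0.1149 0.4196 0.1149 0.0889]
scoop 236 [0.5075 0.1569 0.5079 0.1655 0.0368]
```

View pics/t3.png

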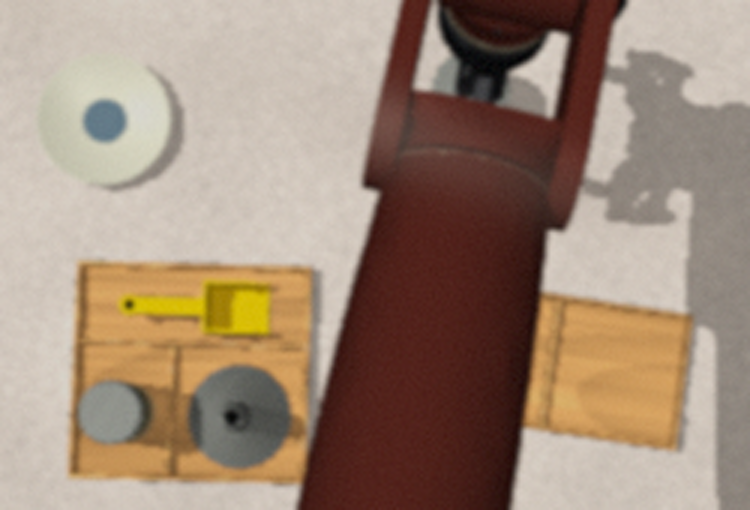

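Tray3 is complete: the scoop spans 120–272 in a tray spanning 80–313, with the funnel at (238,415) and the jar at (112,410). Squat jar next.

```bash
python3 -m pendant '[0,0,0,-0.004,0.003,0.1,1, 0,0,0,-0.004,0.003,0.2,1, 0,0,0,-0.004,0.003,0.3,1, 0,0,0,-0.004,0.003,0.4,1, 0,0,0,-0.004,0.003,0.5,1, 0,0,0,-0.004,0.003,0.527,1, 0,0,0,-0.004,0.003,0.527,1, 0,0,0,-0.004,0.003,0.527,0.6, 0,0,0,-0.004,0.003,0.527,0.5, 0,0,0,-0.004,0.003,0.527,0.5, 0,0,0,-0.004,0.003,0.527,0.5, 0,0,0,-0.004,0.003,0.527,0.5]' 45
```

```text
t: 26.95
tool_pos: [0.6859, -0.0689, 0.0125]
tool_rot: [2.369, 2.059, 0.004]
contact_force: [-0.8, 1.3, 6.3]
opening: 0.0626
grip_force: 50.2
```

```bash
python3 -m pendant '[0,0,0,0,0,-0.05,0.5, 0,0,0,0,0,-0.15,0.5, 0,0,0,0,0,-0.25,0.5, 0,0,0,0,0,-0.35,0.5, 0,0,0,0,0,-0.4,0.5, 0,0,0,0,0,-0.4,0.5]'
python3 - <<'E'
from h import *
go(.472,-.0965,.135,-8); go(.472,-.0965,.0175,-8)
E
```

```text
t: 27.7
tool_pos: [0.6848, -0.0688, 0.1312]
tool_rot: [2.369, 2.06, 0.002]
contact_force: [-0.0, 0.6, -3.2]
opening: 0.0625
grip_force: 50.2
shift [-0.1902 -0.6896 -0.014 ] az 0.0 yaw now -8.0 pos [ 0.6848 -0.0688  0.1312] t 27.7
shift [-0.1901 -0.6905  0.3776] az 0.0 yaw now -8.0 pos [ 0.6848 -0.0688  0.1312] t 27.7
```

```bash
python3 -m pendant '[0,0,0,-0.025,-0.09,0,0.5, 0,0,0,-0.06,-0.22,0,0.5, 0,0,0,-0.1,-0.36,0,0.5, 0,0,0,-0.14,-0.5,0,0.5, 0,0,0,-0.17,-0.62,0,0.5, 0,0,0,-0.19,-0.69,0,0.5, 0,0,0,-0.19,-0.69,0,0.5, 0,0,0,-0.19,-0.69,0.1,0.5, 0,0,0,-0.19,-0.69,0.2,0.5, 0,0,0,-0.19,-0.69,0.28,0.5, 0,0,0,-0.19,-0.69,0.32,0.5, 0,0,0,-0.19,-0.69,0.32,0.5]'
python3 - <<'E'
from h import *
go(.472,-.0965,.0175,-8)
d,W=cloud("scene")
p=top(W,200,360,130,250,.06,.095); print(p)
cv2.imwrite("pics/s7.png",cv2.resize(d["image"][110:270,200:400][:,:,::-1],None,fx=3,fy=3,interpolation=cv2.INTER_CUBIC))
E
```

```text
t: 29.2
tool_pos: [0.4709, -0.0959, 0.0328]
tool_rot: [-2.369, -2.06, 0.002]
contact_force: [1.0, 0.5, -1.7]
opening: 0.0623
grip_force: 50.2
shift [-0.0013  0.004   0.051 ] az 0.001 yaw now -8.0 pos [ 0.4709 -0.0959  0.0328] t 29.2
(577, array([ 0.478 , -0.2043,  0.4797, -0.0836,  0.082 ]))
```

View pics/s7.png

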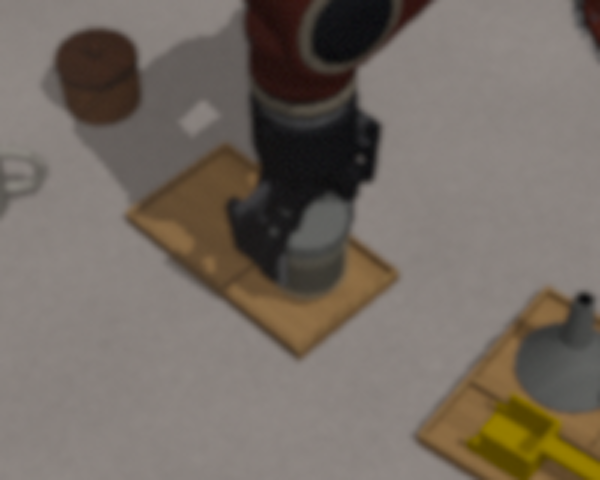

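The squat jar (315,250) hangs upright over the smaller section. Lowering it.

```bash
python3 -m pendant '[0,0,0,-0.001,0.004,0.015,0.5, 0,0,0,-0.001,0.004,0.03,0.5, 0,0,0,-0.001,0.004,0.042,0.5, 0,0,0,-0.001,0.004,0.049,0.5, 0,0,0,-0.001,0.004,0.053,0.5, 0,0,0,-0.001,0.004,0.055,0.5, 0,0,0,-0.001,0.004,0.055,0.5, 0,0,0,-0.001,0.004,0.055,0.5]'
```

```text
t: 30.25
tool_pos: [0.4726, -0.0968, 0.0175]
tool_rot: [2.371, 2.061, 0.0]
contact_force: [-0.3, -0.4, -2.3]
opening: 0.0625
grip_force: 50.3
```

```bash
python3 -m pendant '[0,0,0,0,0,0.003,0.5, 0,0,0,0,0,0.005,0.5, 0,0,0,0,0,0.006,0.5, 0,0,0,0,0,0.006,0.5]'
```

```text
t: 30.75
tool_pos: [0.4727, -0.0968, 0.0175]
tool_rot: [-2.37, -2.061, 0.001]
contact_force: [-8.1, 1.9, 11.6]
opening: 0.063
grip_force: 51.8
```

```bash
python3 -m pendant '[0,0,0,0,0,0,0.75, 0,0,0,0,0,0,0.85, 0,0,0,0,0,0,0.95, 0,0,0,0,0,0,0.95, 0,0,0,0,0,0,0.95, 0,0,0,0,0,-0.05,0.95, 0,0,0,0,0,-0.15,0.95, 0,0,0,0,0,-0.3,0.95, 0,0,0,0,0,-0.45,0.7, 0,0,0,0,0,-0.53,0.7, 0,0,0,0,0,-0.53,0.7]'
python3 - <<'E'
from h import *
go(.5852,.3785,.17)
E
```

```text
t: 32.12
tool_pos: [0.4742, -0.0974, 0.1783]
tool_rot: [2.366, 2.057, 0.005]
contact_force: [0.6, 0.8, 0.3]
opening: 0.0596
grip_force: 0.0
shift [1.6224 0.1459 0.0261] az 0 yaw now -8.0 pos [ 0.4742 -0.0974  0.1783] t 32.12
```

```bash
python3 -m pendant '[0,0,0,0.811,0.073,0,0.7, 0,0,0,0.811,0.073,0,0.7, 0,0,0,0.811,0.073,0,0.7, 0,0,0,0.811,0.073,0,0.7, 0,0,0,0.811,0.073,0,0.7]'
python3 -m pendant '[0,0,0,0.811,0.073,0,0.7, 0,0,0,0.811,0.073,0,0.7, 0,0,0,0.811,0.073,0,0.7, 0,0,0,0.811,0.073,0,0.7, 0,0,0,0.811,0.073,0,0.7, 0,0,0,0.811,0.073,0,0.7, 0,0,0,0.811,0.073,0,0.7, 0,0,0,0.811,0.073,0,0.7]'
python3 - <<'E'
from h import *
go(.5852,.3785,.021)
d,W=cloud(); print("squat",*top(W,335,385,260,310,.055,.09))
E
```

```text
t: 32.75
tool_pos: [0.5271, 0.1443, 0.1728]
tool_rot: [-2.364, -2.066, 0.003]
contact_force: [-0.1, -0.2, -0.0]
opening: 0.0597
grip_force: 0.0
t: 33.75
tool_pos: [0.5836, 0.3777, 0.1749]
tool_rot: [2.372, 2.059, 0.0]
contact_force: [0.3, 0.6, -0.1]
opening: 0.0598
grip_force: 0.0
shift [0.0033 0.0049 0.5128] az 0 yaw now -8.1 pos [0.5836 0.3777 0.1749] t 33.75
squat 552 [ 0.4725 -0.0973  0.4724 -0.0966  0.0652]
```

```bash
python3 -m pendant '[0,0,0,0.003,0.005,0.1,0.7, 0,0,0,0.003,0.005,0.2,0.7, 0,0,0,0.003,0.005,0.3,0.7, 0,0,0,0.003,0.005,0.4,0.7, 0,0,0,0.003,0.005,0.48,0.7, 0,0,0,0.003,0.005,0.508,0.7, 0,0,0,0.003,0.005,0.508,0.4, 0,0,0,0.003,0.005,0.508,0.15, 0,0,0,0.003,0.005,0.508,0.15, 0,0,0,0.003,0.005,0.508,0.15, 0,0,0,0.003,0.005,0.508,0.15, 0,0,0,0.003,0.005,0.508,0.15]' 60
python3 -m pendant '[0,0,0,0,0,0,0.15, 0,0,0,0,0,-0.02,0.15, 0,0,0,0,0,-0.05,0.15, 0,0,0,0,0,-0.15,0.15, 0,0,0,0,0,-0.25,0.15, 0,0,0,0,0,-0.35,0.15, 0,0,0,0,0,-0.45,0.15, 0,0,0,0,0,-0.45,0.15, 0,0,0,0,0,-0.45,0.15]'
python3 - <<'E'
from h import *
go(.4583,-.1946,.155)
d=optics.get_image("scene")
cv2.imwrite("pics/s8.png",cv2.resize(d["image"][200:400,370:570][:,:,::-1],None,fx=2.5,fy=2.5,interpolation=cv2.INTER_CUBIC))
E
```

```text
t: 35.3
tool_pos: [0.5863, 0.3803, 0.0241]
tool_rot: [2.37, 2.061, 0.005]
contact_force: [0.8, -0.5, 6.3]
opening: 0.0237
grip_force: 59.8
t: 36.42
tool_pos: [0.5842, 0.3793, 0.1554]
tool_rot: [-2.37, -2.061, 0.004]
contact_force: [-0.8, -0.5, -4.2]
opening: 0.0236
grip_force: 59.3
shift [-1.9527 -0.1497  0.0046] az 0 yaw now -8.0 pos [0.5842 0.3793 0.1554] t 36.42
```

View pics/s8.png

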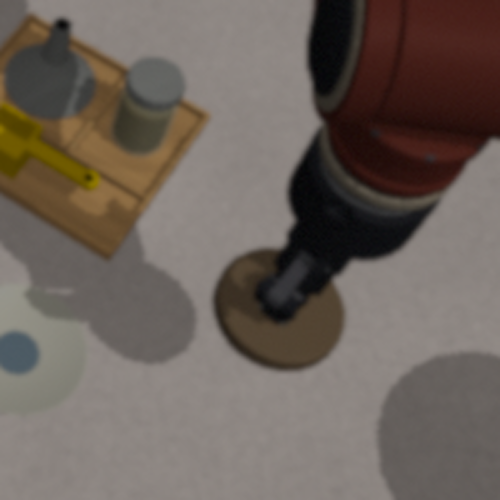

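The weight is held level (280,310). I'll carry it to tray2.

```bash
python3 -m pendant '[0,0,0,-0.07,-0.005,0,0.15, 0,0,0,-0.18,-0.014,0,0.15, 0,0,0,-0.32,-0.025,0,0.15, 0,0,0,-0.47,-0.036,0,0.15, 0,0,0,-0.62,-0.048,0,0.15, 0,0,0,-0.77,-0.059,0,0.15, 0,0,0,-0.9,-0.069,0,0.15, 0,0,0,-0.976,-0.075,0,0.15]'
python3 -m pendant '[0,0,0,-0.12,-0.009,0,0.15, 0,0,0,-0.26,-0.02,0,0.15, 0,0,0,-0.41,-0.031,0,0.15, 0,0,0,-0.56,-0.043,0,0.15, 0,0,0,-0.71,-0.055,0,0.15, 0,0,0,-0.84,-0.065,0,0.15, 0,0,0,-0.93,-0.071,0,0.15, 0,0,0,-0.976,-0.075,0,0.15, 0,0,0,-0.976,-0.075,0,0.15, 0,0,0,-0.976,-0.075,0,0.15]'
python3 - <<'E'
from h import *
go(.4583,-.1946,.029)
d,W=cloud("scene"); print(top(W,180,330,100,240,.11,.152))
cv2.imwrite("pics/s9.png",cv2.resize(d["image"][110:270,180:380][:,:,::-1],None,fx=3,fy=3,interpolation=cv2.INTER_CUBIC))
E
```

```text
t: 37.48
tool_pos: [0.5203, 0.0912, 0.1549]
tool_rot: [-2.371, -2.058, 0.005]
contact_force: [-0.3, -0.0, -3.6]
opening: 0.0234
grip_force: 59.3
t: 38.72
tool_pos: [0.4591, -0.193, 0.1567]
tool_rot: [-2.369, -2.062, -0.0]
contact_force: [-0.4, -1.1, -2.6]
opening: 0.0235
grip_force: 59.3
shift [-0.0061 -0.0016  0.4256] az 0 yaw now -7.9 pos [ 0.4591 -0.193   0.1567] t 38.73
(645, array([ 0.4618, -0.1917,  0.4776, -0.1769,  0.1497]))
```

View pics/s9.png

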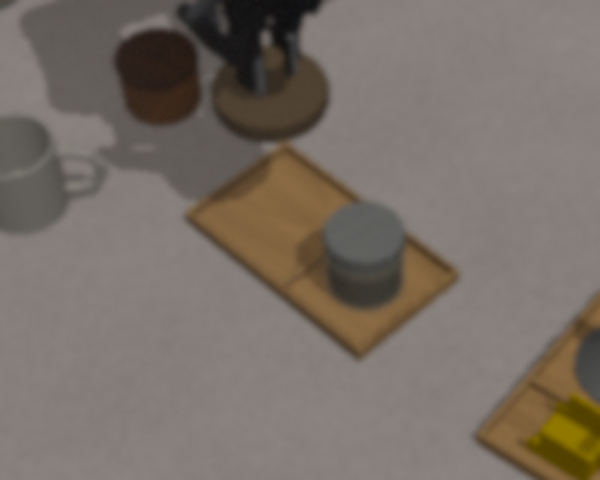

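The weight is level at (270,95) over the larger section, and the squat jar (365,255) stands in its own. Lowering the weight.

```bash
python3 -m pendant '[0,0,0,-0.006,-0.002,0.06,0.15, 0,0,0,-0.006,-0.002,0.15,0.15, 0,0,0,-0.006,-0.002,0.24,0.15, 0,0,0,-0.006,-0.002,0.32,0.15, 0,0,0,-0.006,-0.002,0.37,0.15, 0,0,0,-0.006,-0.002,0.4,0.15, 0,0,0,-0.006,-0.002,0.412,0.15, 0,0,0,-0.006,-0.002,0.419,0.15, 0,0,0,-0.006,-0.002,0.423,0.15, 0,0,0,-0.006,-0.002,0.426,0.15, 0,0,0,-0.006,-0.002,0.426,0.15]'
python3 -m pendant '[0,0,0,0,0,0.002,0.15, 0,0,0,0,0,0.003,0.15, 0,0,0,0,0,0.003,0.15]'
```

```text
t: 40.15
tool_pos: [0.4584, -0.1957, 0.0296]
tool_rot: [2.37, 2.061, 0.0]
contact_force: [0.4, 0.3, -4.3]
opening: 0.0234
grip_force: 59.3
t: 40.52
tool_pos: [0.4584, -0.1958, 0.0291]
tool_rot: [2.371, 2.061, -0.0]
contact_force: [-3.5, 1.7, 3.4]
opening: 0.024
grip_force: 60.0
```

```bash
python3 -m pendant '[0,0,0,0,0,0,0.35, 0,0,0,0,0,0,0.5, 0,0,0,0,0,0,0.65, 0,0,0,0,0,0,0.65, 0,0,0,0,0,0,0.65, 0,0,0,0,0,-0.06,0.65, 0,0,0,0,0,-0.18,0.65, 0,0,0,0,0,-0.35,0.65, 0,0,0,0,0,-0.5,0.65, 0,0,0,0,0,-0.6,0.65, 0,0,0,0,0,-0.6,0.65]'
python3 -m pendant '[0,0,0,0.2,0.3,-0.1,0.65, 0,0,0,0.4,0.6,-0.1,0.65, 0,0,0,0.7,0.8,-0.1,0.65, 0,0,0,0.9,0.8,-0.1,0.65, 0,0,0,1,0.8,-0.1,0.65, 0,0,0,1,0.8,-0.1,0.65]'
python3 -m pendant '[0,0,0,0.8,0,0,0.65, 0,0,0,0.8,0,0,0.65, 0,0,0,0.8,0,0,0.65, 0,0,0,0.8,0,0,0.65, 0,0,0,0.8,0,0,0.65, 0,0,0,0.8,0,0,0.65, 0,0,0,0.8,0,0,0.65, 0,0,0,0.8,0,0,0.65]'
python3 - <<'E'
from h import *
d,W=cloud()
B=dict(tall=(205,250,275,330,.078,.1),squat=(335,385,260,310,.055,.09),weight=(375,420,265,315,.018,.06),knob=(375,420,265,315,.044,.06),mug=(445,495,225,270,.055,.08),salt=(448,490,290,330,.03,.08),saucer=(200,252,180,230,.008,.03),funnel=(255,300,285,330,.08,.1),scoop=(212,300,248,283,.03,.06))
for k,b in B.items():
    try: print(k,*top(W,*b))
    except Exception as e: print(k,"none")
E
```

```text
t: 41.9
tool_pos: [0.46, -0.1967, 0.2133]
tool_rot: [2.365, 2.056, 0.004]
contact_force: [0.1, -0.6, -0.2]
opening: 0.0557
grip_force: 0.0
t: 42.65
tool_pos: [0.7256, 0.0509, 0.2361]
tool_rot: [-2.37, -2.06, 0.003]
contact_force: [1.2, -0.6, 0.8]
opening: 0.0554
grip_force: 0.0
t: 43.65
tool_pos: [0.7589, 0.2853, 0.2381]
tool_rot: [2.373, 2.059, -0.0]
contact_force: [-0.2, 0.9, -0.1]
opening: 0.0556
grip_force: 0.0
tall 266 [0.423  0.2017 0.4242 0.2026 0.088 ]
squat 549 [ 0.4725 -0.097   0.4723 -0.0965  0.0653]
weight 913 [ 0.4583 -0.193   0.4576 -0.1936  0.0219]
knob 90 [ 0.4576 -0.1967  0.4575 -0.1957  0.0488]
mug 234 [ 0.5664 -0.3673  0.5624 -0.3663  0.0635]
salt 741 [ 0.411  -0.3645  0.412  -0.3624  0.0501]
saucer 917 [0.6613 0.2323 0.664  0.2339 0.0124]
funnel 52 [0.4196 0.1151 0.4196 0.115  0.0884]
scoop 234 [0.5074 0.157  0.5078 0.1653 0.0372]
```

```bash
python3 -c "
from station import ctrl
print(ctrl.finish_job())"
```

```text
the job is handed in; nothing more can be done
None
```

Both kits are made up and the job is handed in: all five items stand at their section centres, within about 3 mm by the top camera, in 44 s of robot time, and the saucer, mug and salt box have not moved; no verdict came back.

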